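Wake the inspection camera and show it the lapped core slice

ROBOT

A 6-joint arm with a two-finger parallel gripper is mounted at the origin on a cart in front of the work surface, level with it; the furniture and walls round the work are solid. World frame = base frame: x ahead of the robot, y to its left, z up, the work surface at z = 0. Lengths are in mm, angles in rad, forces in N, time in s.
With the tool pointing down it reaches from about 300 to 775 mm from the base axis. Payload 14.6 kg.
Tool frame: the origin (TCP) lies at the very end of the fingers, on their centre line; the grasp point (between the pads) lies pinch_z behind it (pinch_z is the distance from the TCP to the grasp point, in mm); z points along the fingers, y is the line along which they close (so a half turn about z gives the same grasp; the last joint's range is limited). The gripper opens to 94 mm and grips with 3 to 60 N. Pads are 16 mm wide; open, the fingers measure 119 mm over their backs; the gripper's body (75 mm by 177 mm) begins 78 mm behind the grasp point.
Start: joints at [-1.233, 0.3, 1.521, -0, 1.321, -0.067], TCP at [216.601, -505.542, 205.446] pointing down, gripper open.
Joint ranges: [-3.03, 3.03], [-0.79, 2.21], [0.23, 2.52], [-1.04, 4.18], [0, 3.07], [-2.55, 2.55]. Speed limits (rad/s): [2.22, 2.22, 2.57, 3.14, 3.14, 3.14].

INTERFACE

Orientations are given as a unit quaternion [w, x, y, z].
In Python, from bench import observe, grab_frame, calibration, close_job, pinch_z gives the robot as it stands.
- The arm moves only by the tool arm_command, never from a script. Its argument "motion" is a list of rows, each an object of numbers: "x", "y", "z": the shift along the tool's x, y, z in cm; "wx", "wy", "wz": the turn, a rotation vector about the tool's x, y, z in rad; "hand": the closure, from 0 (fully open) to 1 (shut). A call has 1 to 5 rows; each row is the pose to reach, as a shift and turn from the pose commanded when the call began, along the tool's axes at that moment; what a row does not reach only later rows make up. A row lasts 1/12 s, in which the tool goes at most 41.7 mm and 7.16 degrees, less where a joint would pass 70% of its speed; a pose out of reach is approached as far as the arm can. A call with a gripper value outside its range is refused whole. The fingers move at their own pace and stop on an object; the grip force is fixed at half the most. Time passes only in rows, so rows that repeat a pose let the fingers close. It gives the time, the measured TCP pose, the force, the opening and the grip force at its end, in the units of the state.
- observe(): the state, without advancing time (a new reading comes with each control period).
- grab_frame(name): name is "scene" or "top" or "wrist"; returns (picture, depth): 384x512x3 uint8, red, green, blue; 384x512 float32, mm along the optical axis (not along the pixel's ray), 0 where there is no reading.
- calibration(name): a dict with "fov_y" (degrees; the focal length in pixels is half the picture's height over the tangent of half this angle, whatever the lens; pixels are square), "cx", "cy" (the principal point, pixels), "R" (3x3) and "t" (3): a world point X has camera coordinates R X + t; the wrist camera has in their place "mount" (4x4, takes a point from camera to tool coordinates, whose origin is the TCP and whose axes are the flange's). Camera axes: x right, y down, z forward; pixel columns grow to the right and rows downward; lengths in mm; the calibration is good to about 2 mm. A picture is of the moment at which its call begins: read the wrist's pose just before it. calibration takes no time and is no camera call.
- close_job(): hands the job in; it is judged then, once.
The state is a dict: "clock": time; "joints": joint angles; "dq": joint speeds; "joint_efforts": joint torques, N m; "eef_pos": TCP position; "tool_rot": TCP orientation; "ft_force": force on the tool from outside, world axes, zero at the start; "moment": the same for the moment, N m; "grip_width": finger opening in mm; "gripper_force": force on a finger pad.
Only numpy, scipy, OpenCV 4.12 (cv2) and the standard library are available. Lean on these libraries where they do the work, as an engineer would, in place of code of your own. Each camera call takes 0.05 s, during which the arm holds its last target. There are 200 camera calls.

TASK

The inspection camera's battery door has been left up after a battery change, so it is asleep: press the door down until it clicks shut and stays shut by itself. Then take the thickest of the three core slices out of the draining rack and hold it up in front of the lens for its picture: centred on the lens, one flat face square to it and 70 mm from the front of the lens. Finish while still holding the slice there in the air, quite still, and leave the two thinner slices standing in the rack.

Things in the scene. Friction and masses are not known exactly. Their poses are not given: they have to be found in the camera images.
- battery_door (a joint): the battery door on top of the grey inspection camera (camera on a black foot and short column, lens looking towards the robot and down by 0.35 rad, 20 degrees). 0 = shut, positive = open (rad, at most 1.3); it starts open at about 0.7 to 1.1. A light spring lifts it (it stays up, and springs up again when let go early); over the last 0.14 rad a sprung catch resists and then snaps over: about 10 N pressed near the free edge closes it, and from then on it stays shut by itself
- door_press (a point): point to press, on the outer face of the battery door, 48 mm from the hinge axis towards the lens and 18 mm short of the free edge, in the middle of its width; it moves with the door. The door is a flat plate 5 mm thick and 68 mm wide whose free edge lies 66 mm from the hinge axis; z is the outward normal of the plate, x points from the free edge to the hinge, y is the hinge axis. Shut, this point is about 0.23 m above the bench
- door_hinge (a point): fixed point on the middle of the door's hinge axis, at the back of the camera; y is the hinge axis, z the camera's own up direction, -x the viewing direction. The door's outer face lies 11 mm above this axis (along z) when the door is shut; the door opens from there by turning positively about y, its free edge rising and going back
- lens_front (a point): centre of the front of the lens (front of the ring light, 60 mm across), 0.177 m above the bench; -x is the direction in which the lens looks (away from the camera, towards the robot, 20 degrees downward), z the camera's own up direction. The camera is heavy and fixed, but stands in a different place and direction each time
- thick_slice_center (a point): centre of the thickest slice: a grey stone-speckled concrete disc 47 mm in diameter and 31 mm thick, about 0.12 kg, standing on edge in the rack with its axis level; z is the disc's axis. It may stand in any of the three bays. Grip it from above across its 47 mm diameter; its faces stand too close to the wire hoops (3 mm) to be gripped there. When shown rightly, with a face 70 mm from the lens, this centre is 85.5 mm in front of lens_front
- thin_slice_a_center (a point): centre of a thinner slice: like the thick one, 47 mm in diameter but 24 mm thick, standing on edge in the rack; z is its axis; to be left alone
- thin_slice_b_center (a point): centre of the other thinner slice, the same kind, 24 mm thick; to be left alone
- rack: white draining rack, fixed, 64 mm (x) by 150 mm (y) plate 8 mm thick; origin at the centre of its underside. Two steel rails along y (18 mm above the bench, 30 mm apart over their outsides) carry the slices with their axes along y and their centres 39 mm above the bench; four wire hoops (23 mm wide across x, 51 mm high) part three bays, 40 mm apart centre to centre along y
- vernier: steel caliper lying loose on the bench, 66 x 200 x 14 mm, a bystander
Things that resemble listed ones, but are neither listed nor needed, are in the scene too. What is shaped like the part that bears thick_slice_center but yellow is not meant.

How it is judged:
By the outcome, as a careful person would: the job done as asked, in the order asked, and still so for the second after the job is handed in, while the arm keeps its last pose, push and grip.
It also fails if it takes over 50 s, if anything falls off the work surface, if the arm or the gripper's body presses on something with over 40 N, if the wrist force passes 120 N, or if a joint passes its speed limit or range.

## Working session

There is one attempt and no reset: what is moved stays moved. The work goes in short steps, Python scripts to look and compute and a tool call to move; the robot and the scene stay as the last step left them, time stands still between calls to the robot, and variables do not carry over. Pictures are saved under pics/ and viewed, at most 10 in all, crops included, and the job is handed in when it is done.

Besides the shell and the picture viewer there is one more tool, called after "Call:" as name(argument=value, ...), one argument or row to a line, values as JSON. arm_command: Moves the arm, as the interface text tells. Its arguments: {"type":"object","properties":{"motion":{"type":"array","items":{"type":"object","properties":{"x":{"type":"number"},"y":{"type":"number"},"z":{"type":"number"},"wx":{"type":"number"},"wy":{"type":"number"},"wz":{"type":"number"},"hand":{"type":"number"}}}}},"required":["motion"]}

```bash
mkdir -p pics; ls
cat > h.py <<'E'
import numpy as np, cv2, json
from bench import observe, grab_frame, calibration, close_job, pinch_z
from scipy.spatial.transform import Rotation as Rn
def K(c):
    f=192/np.tan(np.radians(c['fov_y'])/2); return f,c['cx'],c['cy']
def tool():
    s=observe(); q=s['tool_rot']; T=np.eye(4); T[:3,:3]=Rn.from_quat([q[1],q[2],q[3],q[0]]).as_matrix(); T[:3,3]=s['eef_pos']; return T
def camT(name):
    c=calibration(name)
    if 'mount' in c: return tool()@np.array(c['mount'])
    T=np.eye(4);R=np.array(c['R']);T[:3,:3]=R.T;T[:3,3]=-R.T@np.array(c['t']);return T
def cloud(name):
    T=camT(name); im,d=grab_frame(name); f,cx,cy=K(calibration(name))
    v,u=np.mgrid[:384,:512]; P=np.stack([(u-cx)/f*d,(v-cy)/f*d,d],-1)
    return im,d,P@T[:3,:3].T+T[:3,3]
def save(im,n): cv2.imwrite('pics/'+n,cv2.cvtColor(im,cv2.COLOR_RGB2BGR))
E
python3 - <<'E'
from h import *
print(pinch_z if not callable(pinch_z) else pinch_z()); print(observe())
a=[]
for n in('scene','top','wrist'):
    im,d,P=cloud(n); np.savez('pics/%s0.npz'%n,im=im,d=d,P=P); save(im,n+'0.png'); print(n,calibration(n))
E
```

```text
pics
18.8
{'clock': 0.0, 'joints': array([-1.23257937e+00,  3.00494475e-01,  1.52156913e+00,  3.09056024e-06,
        1.32071904e+00, -6.65948647e-02]), 'dq': array([ 1.10361300e-03, -1.05226066e-03,  7.15741355e-04, -3.68124114e-04,
       -8.16695974e-04,  9.43895732e-05]), 'joint_efforts': array([-1.61739157e-03, -5.31820428e+01, -3.52734804e+01,  7.07103079e-02,
        2.42884067e-02, -1.09568807e-04]), 'eef_pos': array([ 216.52817065, -505.29758131,  204.87857254]), 'tool_rot': array([-5.89719937e-04,  9.79585665e-01,  2.01026294e-01, -7.90756579e-05]), 'ft_force': array([ 0.4455835 , -0.86168674,  0.04069817]), 'moment': array([ 0.02075692,  0.04251991, -0.01520376]), 'gripper_force': 0.0, 'grip_width': 93.9853155338554}
scene {'fov_y': 52.98367914495833, 'cx': 255.67557820939444, 'cy': 198.57327526939824, 'R': array([[-0.7117667 , -0.7022456 ,  0.01546855],
       [-0.46348121,  0.45298987, -0.76156769],
       [ 0.52780046, -0.5492279 , -0.64790075]]), 't': array([334.28066094, 392.54555894, 715.18358271])}
top {'fov_y': 57.809865416420536, 'cx': 256.3354580936128, 'cy': 192.38630977089954, 'R': array([[ 0.02011402, -0.99956937,  0.02136588],
       [-0.99334094, -0.02240434, -0.11301253],
       [ 0.11344255, -0.01895047, -0.99336381]]), 't': array([-101.3288492 ,  561.69859113,  950.90014342])}
wrist {'fov_y': 71.30574711567421, 'cx': 259.2922170962068, 'cy': 189.62729089718096, 'mount': array([[-2.65167724e-04, -9.67318820e-01, -2.53563070e-01,
         7.39249326e+01],
       [ 9.99998958e-01, -6.16290377e-04,  1.30532349e-03,
        -6.68320178e-01],
       [-1.41893246e-03, -2.53562460e-01,  9.67317975e-01,
        -1.79720812e+02],
       [ 0.00000000e+00,  0.00000000e+00,  0.00000000e+00,
         1.00000000e+00]])}
```

View pics/scene0.png

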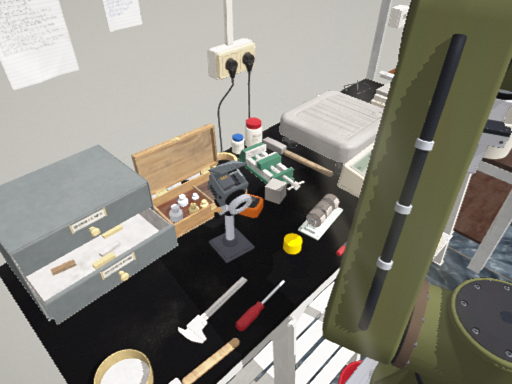

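View pics/top0.png

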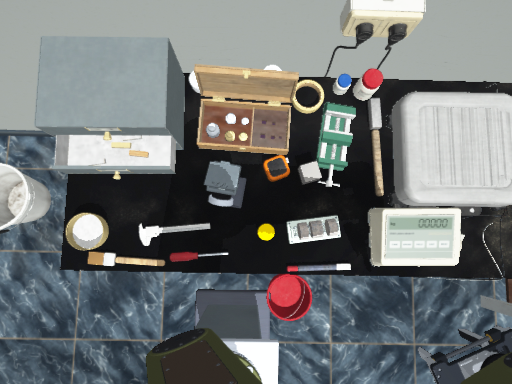

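The scene view shows the camera at (232,190) with its door up, and the rack at (322,213). The top view shows the camera at (224,183), the rack at (314,229), a yellow disc at (266,232) and a grey block at (310,172). Slice candidates are the three discs in the rack (top, about (304,230), (318,228) and (332,227)), the yellow disc (266,232, excluded) and the grey block (310,172, excluded).

Run:
```python
from h import *
t=np.load('pics/top0.npz'); s=np.load('pics/scene0.npz')
A=cv2.resize(t['im'][210:250,280:350],None,fx=5.7,fy=5.7,interpolation=2); B=cv2.resize(t['im'][150:215,195:260],(400,400),interpolation=2)
C=cv2.resize(s['im'][150:265,195:355],(556,400),interpolation=2)
W=np.zeros((600,800,3),np.uint8); W[:228,:399]=A[:228,:399]; W[:300,400:700]=cv2.resize(B,(300,300)); W[300:600,:417]=cv2.resize(C,(417,300)); save(W,'crop1.png')
P=t['P'];
for n,D,(r0,r1,c0,c1) in(('top',t,(210,250,280,350)),):
    P=D['P'];p=P[r0:r1,c0:c1]
    m=(p[...,2]>48)&(p[...,2]<75); print('high pts',m.sum(),p[m].mean(0))
    m=(p[...,2]>4)&(p[...,2]<80); q=p[m]; r=cv2.minAreaRect(q[:,:2].astype(np.float32)); print(r)
    for row in (229,): print(np.round(P[row,286:345]).astype(int).tolist())
p=t['P'][155:215,195:260]
print(np.round(p[::5,::5]).astype(int).tolist())
```

```text
high pts 512 [ 464.512847   -258.15381226   58.46459376]
((463.37841796875, -260.84869384765625), (112.0478286743164, 195.62989807128906), 1.0558596849441528)
[[463, -178, 2], [463, -181, 3], [463, -183, 10], [463, -186, 9], [463, -188, 10], [463, -190, 22], [463, -193, 20], [463, -197, 12], [463, -194, 52], [463, -198, 50], [463, -205, 12], [463, -208, 16], [463, -207, 39], [463, -209, 50], [463, -210, 62], [463, -213, 60], [463, -215, 62], [463, -218, 63], [463, -220, 62], [463, -223, 63], [463, -226, 63], [463, -229, 60], [463, -231, 62], [464, -236, 51], [464, -241, 40], [464, -241, 54], [464, -242, 61], [464, -245, 62], [464, -248, 63], [464, -250, 62], [464, -253, 62], [464, -256, 63], [464, -259, 62], [464, -261, 65], [464, -264, 64], [464, -266, 65], [464, -269, 65], [465, -284, 9], [464, -277, 53], [465, -290, 8], [465, -288, 27], [465, -288, 41], [465, -288, 52], [465, -289, 59], [465, -291, 65], [465, -294, 64], [465, -296, 65], [465, -299, 64], [465, -302, 62], [465, -305, 64], [465, -308, 61], [465, -311, 63], [465, -316, 52], [466, -329, 11], [466, -335, 1], [466, -338,
[... 1765 characters left out ...]
6, -14, 208], [537, -25, 204], [557, -29, 16], [557, -43, 17], [559, -57, 2], [559, -72, 4], [559, -86, 3]], [[541, 87, 3], [541, 73, 1], [541, 58, 4], [525, 22, 198], [524, 9, 206], [524, -2, 208], [525, -14, 207], [526, -25, 192], [542, -29, 16], [543, -43, 17], [544, -57, 0], [545, -72, -1], [545, -87, -2]], [[527, 87, 1], [527, 73, 1], [527, 58, 1], [528, 44, 0], [528, 29, 1], [513, -2, 205], [513, -14, 206], [514, -25, 195], [528, -29, 14], [529, -43, 9], [530, -58, 1], [530, -72, 1], [530, -87, 2]], [[512, 87, -1], [512, 72, 1], [513, 57, 3], [513, 43, 0], [513, 29, 2], [514, 14, 1], [514, 0, 2], [514, -15, 0], [515, -29, 1], [515, -44, 2], [515, -58, 2], [515, -73, 2], [516, -87, 2]]]
```

View pics/crop1.png

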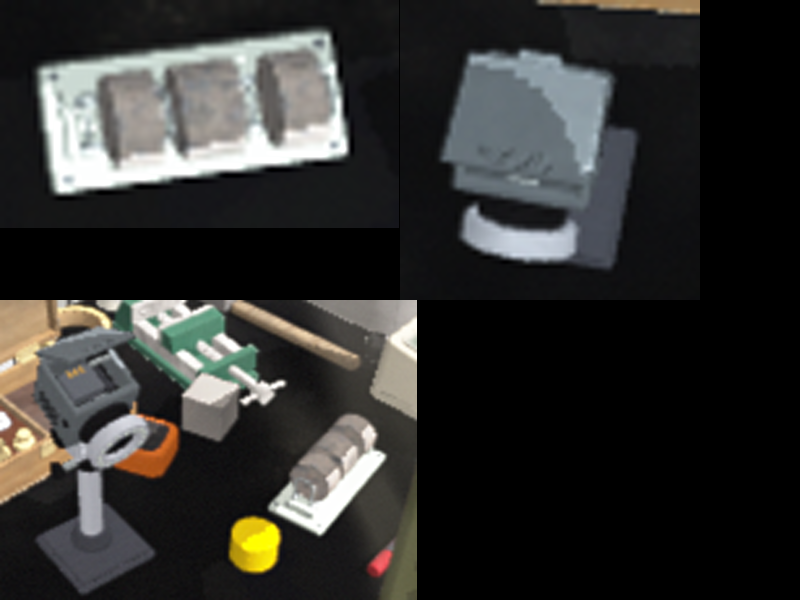

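The crop shows the middle slice (crop (205,110), top view (318,228)) as the widest, at about 29 mm against 23 to 24 mm for its neighbours, and the door is up. I'll look closer with the wrist camera over the rack.

Call:
arm_command(
  motion=[
    {"x": 17.5,"y": -7,"z": -2.5},
    {"x": 17.5,"y": -7,"z": -2.5},
    {"x": 17.5,"y": -7,"z": -2.5},
    {"x": 17.5,"y": -7,"z": -2.5},
    {"x": 17.5,"y": -7,"z": -2.5},
  ],
)

```text
validation failed for argument at $.mo...
```

Call:
arm_command(
  motion=[
    {"x": 17.5,"y": -7,"z": -2.5},
    {"x": 17.5,"y": -7,"z": -2.5},
    {"x": 17.5,"y": -7,"z": -2.5},
    {"x": 17.5,"y": -7,"z": -2.5},
    {"x": 17.5,"y": -7,"z": -2.5},
  ],
)

```text
validation failed for argument at $.mo...
```

Run:
```python
from h import *
print(observe()['eef_pos'],observe()['joints'],observe()['dq'])
im,d,P=cloud('wrist'); np.savez('pics/w1.npz',im=im,d=d,P=P); save(im,'w1.png')
```

```text
[ 216.53558571 -505.36306132  205.02015632] [-1.23260248e+00  3.00349958e-01  1.52142183e+00 -4.74909393e-06
  1.32072289e+00 -6.66006871e-02] [-0.00039522 -0.0007356  -0.00192703  0.00055071 -0.00077984  0.00080487]
```

View pics/w1.png

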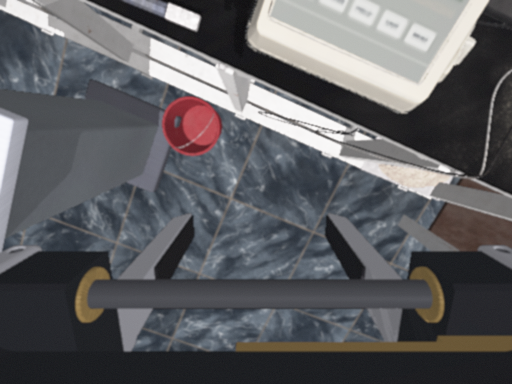

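The arm has not moved: the picture shows only the floor and the scale (top, (370,40)). I'll retry with every field filled in.

Call:
arm_command(
  motion=[
    {"x": 17.5,"y": -7,"z": -2.5,"wx": 0,"wy": 0,"wz": 0,"hand": 0},
    {"x": 17.5,"y": -7,"z": -2.5,"wx": 0,"wy": 0,"wz": 0,"hand": 0},
    {"x": 17.5,"y": -7,"z": -2.5,"wx": 0,"wy": 0,"wz": 0,"hand": 0},
    {"x": 17.5,"y": -7,"z": -2.5,"wx": 0,"wy": 0,"wz": 0,"hand": 0},
    {"x": 17.5,"y": -7,"z": -2.5,"wx": 0,"wy": 0,"wz": 0,"hand": 0},
  ],
)

```text
clock: 0.62
eef_pos: [352.0, -369.7, 231.1]
tool_rot: [0.0, 0.979, 0.202, 0.0]
ft_force: [0.2, -0.3, 0.9]
grip_width: 93.7
gripper_force: 0.0
```

Call:
arm_command(
  motion=[
    {"x": 18,"y": -6.5,"z": -2.5,"wx": 0,"wy": 0,"wz": 0,"hand": 0},
    {"x": 18,"y": -6.5,"z": -2.5,"wx": 0,"wy": 0,"wz": 0,"hand": 0},
    {"x": 18,"y": -6.5,"z": -2.5,"wx": 0,"wy": 0,"wz": 0,"hand": 0},
    {"x": 18,"y": -6.5,"z": -2.5,"wx": 0,"wy": 0,"wz": 0,"hand": 0},
    {"x": 18,"y": -6.5,"z": -2.5,"wx": 0,"wy": 0,"wz": 0,"hand": 0},
  ],
)

```text
clock: 1.03
eef_pos: [491.8, -238.9, 255.9]
tool_rot: [-0.0, 0.979, 0.202, 0.0]
ft_force: [-0.2, 0.2, 0.3]
grip_width: 94.2
gripper_force: 0.0
```

Run:
```python
from h import *
print(observe()['eef_pos'],observe()['joints'],observe()['dq'])
im,d,P=cloud('wrist'); np.savez('pics/w2.npz',im=im,d=d,P=P); save(im,'w2.png')
```

```text
[ 491.79339318 -238.92433205  255.9145443 ] [-5.19433252e-01  2.58451538e-01  1.45649880e+00  4.11042965e-04
  1.42618491e+00  6.44850413e-01] [ 0.51824533  0.21734345 -0.35086518 -0.00696286  0.13534401  0.50906161]
```

View pics/w2.png

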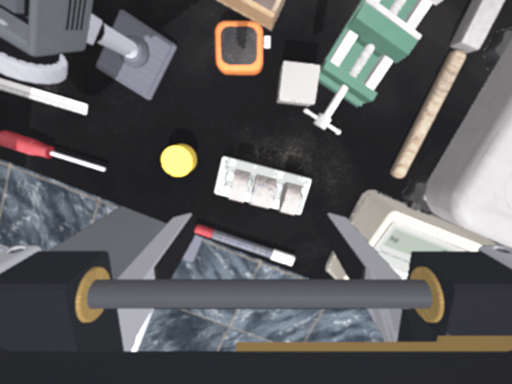

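The view shows the rack at (263,185) with its slices at (240,182), (265,188) and (291,195). The yellow disc is at (178,160), the grey block at (299,83) and the camera at top left. Next I'll measure the slices and make a close crop.

Run:
```python
from h import *
t=np.load('pics/top0.npz')
im,d,P=cloud('wrist'); im2,d2,P2=cloud('wrist'); print(observe()['dq'].round(3)); np.savez('pics/w3.npz',im=im2,d=d2,P=P2)
save(cv2.resize(im2[145:230,200:325],(750,510),interpolation=2),'crop2.png')
def ana(im,P,nm):
    # rack plate: white & z 4..14
    x,y,z=P[...,0],P[...,1],P[...,2]
    roi=(abs(x-463)<70)&(abs(y+258)<110)
    white=(im.min(-1)>150)&roi&(z<20)&(z>2)
    r=cv2.minAreaRect(P[white][:,:2].astype(np.float32)); print(nm,'plate',r)
    hi=roi&(z>56)&(z<75); q=P[hi]; print(hi.sum(), q.mean(0), q[:,2].max())
    for yaw in [np.radians(r[2])]:
        yaw=(yaw+np.pi/4)%(np.pi/2)-np.pi/4
        a=np.array([-np.sin(yaw),np.cos(yaw)]);b=np.array([np.cos(yaw),np.sin(yaw)])
        s=(q[:,:2]-r[0])@a; u=(q[:,:2]-r[0])@b; o=np.sort(s); g=np.where(np.diff(o)>3)[0]
        print('yaw',yaw,'u range',np.percentile(u,[2,50,98]),'splits',[(o[0] if i==0 else o[g[i-1]+1], o[-1] if i==len(g) else o[g[i]]) for i in range(len(g)+1)])
ana(im2,P2,'wrist'); ana(t['im'],t['P'],'top')
```

```text
[-0.053 -0.012  0.026 -0.005 -0.004 -0.02 ]
wrist plate ((462.27838134765625, -256.73870849609375), (69.45785522460938, 153.53375244140625), 8.341631889343262)
1114 [ 466.26526519 -257.33740411   60.31192702] 63.9839215574479
yaw 0.14558894145839518 u range [-12.41662603   4.48250302  17.97534054] splits [(np.float64(-55.22007268364239), np.float64(-31.334000903858893)), (np.float64(-14.863461120296586), np.float64(16.159808501304738)), (np.float64(24.93057368421291), np.float64(48.66081109742886))]
top plate ((464.0146484375, -256.5046081542969), (62.856407165527344, 149.5142822265625), 8.426681518554688)
359 [ 464.38578222 -258.5523707    61.06909584] 66.58153019542658
yaw 0.14707333751573493 u range [-16.51833779   0.28987377  17.0219766 ] splits [(np.float64(-55.32242661719671), np.float64(-31.391861593517323)), (np.float64(-18.1632989307927), np.float64(15.987660421435423)), (np.float64(21.050917176102416), np.float64(48.40986940143947))]
```

View pics/crop2.png

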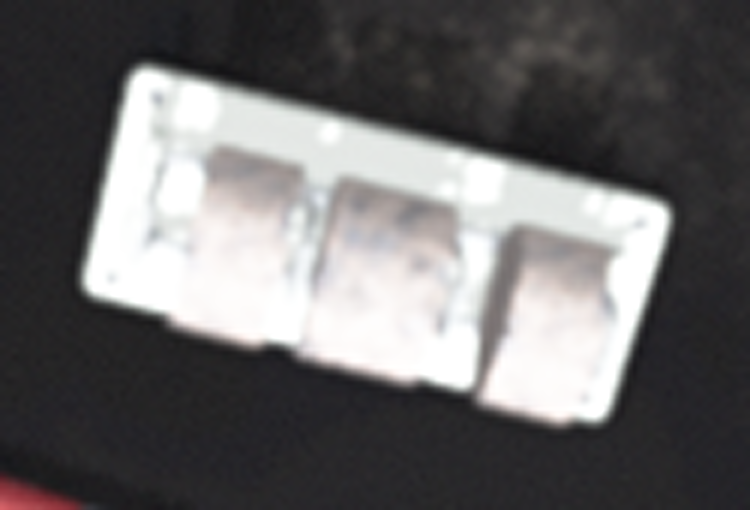

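The middle slice is clearly the thickest (crop (380,280), about 31 mm against 24 mm). Now I'll fit the camera pose from the stored clouds.

```bash
cat > cam.py <<'E'
from h import *
def fitplane(q,it=6,th=4):
    m=np.ones(len(q),bool)
    rng=np.random.default_rng(0);best=0
    for _ in range(300):
        a=q[rng.choice(len(q),3,False)];n=np.cross(a[1]-a[0],a[2]-a[0]);l=np.linalg.norm(n)
        if l<1e-6: continue
        k=abs((q-a[0])@(n/l))<th
        if k.sum()>best: best=k.sum();m=k
    for _ in range(3):
        c=q[m].mean(0);n=np.linalg.svd(q[m]-c,full_matrices=False)[2][2];m=abs((q-c)@n)<th
    return c,(n if n[2]>0 else -n),m
def ana(im,P,nm):
    x,y,z=P[...,0],P[...,1],P[...,2]
    roi=(x>470)&(x<660)&(abs(y)<80)
    door=roi&(z>238)&(z<300); q=P[door]
    if len(q)>50:
        c,n,m=fitplane(q,th=3);print(nm,'door',door.sum(),m.sum(),'c',c.round(1),'n',n.round(3),'tilt',np.arccos(n[2]),'head',np.arctan2(n[1],n[0]))
    hsv=cv2.cvtColor(im,cv2.COLOR_RGB2HSV).astype(int)
    ring=roi&(z>140)&(z<230)&(hsv[...,2]>150)&(hsv[...,1]<40); q=P[ring]
    if len(q)>30:
        c,n,m=fitplane(q,th=2.5);f=-n if n[0]>0 else n
        vv,uu=np.where(ring)
        print(nm,'ring',ring.sum(),m.sum(),'c',c.round(1),'n',f.round(3),'ext',np.percentile(q[m],[1,99],axis=0).round(1).tolist(),'px',uu.mean(),vv.mean())
E
python3 - <<'E'
from cam import *
for n in('top0','scene0','w3'):
    D=np.load('pics/%s.npz'%n); ana(D['im'],D['P'],n)
E
```

```text
top0 door 792 778 c [574.5  -9.2 259.3] n [ 0.398 -0.063  0.915] tilt 0.4149858189164413 head -0.1558129269516791
top0 ring 158 74 c [523.8  -2.  208.6] n [-0.316  0.139  0.938] ext [[512.7, -41.2, 202.8], [565.3, 16.5, 228.5]] px 220.9746835443038 200.56962025316454
scene0 door 322 275 c [570.2  -4.8 258.4] n [ 0.383 -0.048  0.923] tilt 0.3962227006601789 head -0.12341902362964056
scene0 ring 302 146 c [520.    1.1 180.4] n [-0.93   0.15  -0.334] ext [[509.6, -25.5, 153.7], [530.1, 27.1, 204.8]] px 237.48013245033113 202.8476821192053
w3 ring 1627 828 c [520.4 -18.9 198.3] n [-0.208 -0.699  0.684] ext [[511.2, -29.5, 185.2], [549.3, -7.4, 216.4]] px 42.08297480024585 61.7080516287646
```

Run:
```python
from cam import *
yaw=-0.155; ch=np.array([np.cos(yaw),np.sin(yaw),0]); yh=np.array([-np.sin(yaw),np.cos(yaw),0]); zz=np.array([0,0,1.])
a=0.349; xc=np.cos(a)*ch+np.sin(a)*zz; zc=-np.sin(a)*ch+np.cos(a)*zz
for nm in('top0','scene0'):
    D=np.load('pics/%s.npz'%nm);P=D['P'];x,y,z=P[...,0],P[...,1],P[...,2]
    q=P[(x>470)&(x<660)&(abs(y)<80)&(z>234)&(z<310)]
    c,n,m=fitplane(q,th=3); q=q[m]; n=n-yh*(n@yh); n/=np.linalg.norm(n); t=np.cross(yh,n); 
    tp=np.percentile(q@t,[1,99]); yp=np.percentile(q@yh,[1,99]); print(nm,'t',tp,np.ptp(tp),'y',yp,np.ptp(yp),'theta',np.arccos(n@zz)+a)
    e=t*tp[0]+yh*yp.mean()+n*(c@n); H=e+66*t-11*n; print('edge',e.round(1),'H',H.round(1),'press now',(e+18*t).round(1),'press shut',(H+11*zc-48*xc).round(1))
```

```text
top0 t [385.78438309 452.13488829] 66.35050519366808 y [ 46.59386206 112.81733335] 66.22347128580995 theta 0.7639856970040753
edge [547.   -4.8 271.6] H [602.3 -13.4 234.9] press now [563.3  -7.3 264.3] press shut [554.   -5.9 228.8]
scene0 t [393.64750484 462.11938579] 68.47188095286288 y [ 48.34778307 113.96088877] 65.6131056996164 theta 0.7450451544604851
edge [545.2  -3.  268.9] H [601.1 -11.8 233.3] press now [561.6  -5.6 261.9] press shut [552.9  -4.2 227.2]
```

```bash
cat > rel.py <<'E'
from h import *
yaw=-0.155
def axes(yaw=yaw,a=0.349):
    ch=np.array([np.cos(yaw),np.sin(yaw),0]);zz=np.array([0,0,1.])
    return np.cos(a)*ch+np.sin(a)*zz,np.array([-np.sin(yaw),np.cos(yaw),0]),-np.sin(a)*ch+np.cos(a)*zz
def Rt(x,z): x=x/np.linalg.norm(x);z=z/np.linalg.norm(z);return np.stack([x,np.cross(z,x),z],1)
def rel(p,R=None):
    T=tool();d=T[:3,:3].T@(np.array(p)-T[:3,3])/10
    w=Rn.from_matrix(T[:3,:3].T@R).as_rotvec() if R is not None else np.zeros(3)
    print('shift cm',d.round(2),'turn',w.round(3),'| tcp',T[:3,3].round(1))
E
python3 - <<'E'
from rel import *
xc,yc,zc=axes()
rel([561,-6.5,305],Rt(xc,-zc))
E
```

```text
shift cm [ 15.74 -18.68  -4.97] turn [-0.098  0.34   0.557] | tcp [ 490.6 -240.4  255.2]
```

Call:
arm_command(
  motion=[
    {"x": 5,"y": -6,"z": -5,"wx": 0,"wy": 0.1,"wz": 0.15,"hand": 1},
    {"x": 15.7,"y": -18.7,"z": -5,"wx": -0.1,"wy": 0.34,"wz": 0.56,"hand": 1},
    {"x": 15.7,"y": -18.7,"z": -5,"wx": -0.1,"wy": 0.34,"wz": 0.56,"hand": 1},
    {"x": 15.7,"y": -18.7,"z": -5,"wx": -0.1,"wy": 0.34,"wz": 0.56,"hand": 1},
    {"x": 15.7,"y": -18.7,"z": -5,"wx": -0.1,"wy": 0.34,"wz": 0.56,"hand": 1},
  ],
)

```text
clock: 1.6
eef_pos: [545.1, -57.8, 298.9]
tool_rot: [0.012, 0.986, -0.055, 0.158]
ft_force: [1.6, -0.5, -0.1]
grip_width: 64.2
gripper_force: 0.0
```

Run:
```python
from rel import *
xc,yc,zc=axes()
rel([561,-6.5,300],Rt(xc,-zc)); s=observe();print(s['grip_width'],s['dq'].round(2),s['joints'].round(2))
```

```text
shift cm [ 1.   -5.27  0.18] turn [-0.007  0.03   0.043] | tcp [545.1 -57.8 298.9]
64.19627843752832 [ 0.99 -0.23  0.25 -0.47 -0.71  2.18] [-0.18  0.05  1.63  0.02  1.14  1.5 ]
```

Call:
arm_command(
  motion=[
    {"x": 1,"y": -4.3,"z": 0,"wx": 0,"wy": 0.02,"wz": 0.02,"hand": 1},
    {"x": 1,"y": -4.3,"z": 0,"wx": 0,"wy": 0.02,"wz": 0.02,"hand": 1},
    {"x": 1,"y": -4.3,"z": 0,"wx": 0,"wy": 0.02,"wz": 0.02,"hand": 1},
    {"x": 1,"y": -4.3,"z": 0,"wx": 0,"wy": 0.02,"wz": 0.02,"hand": 1},
    {"x": 1,"y": -4.3,"z": 0,"wx": 0,"wy": 0.02,"wz": 0.02,"hand": 1},
  ],
)

```text
clock: 2.02
eef_pos: [559.1, -18.2, 300.8]
tool_rot: [0.012, 0.984, -0.062, 0.166]
ft_force: [-0.3, -0.2, 0.6]
grip_width: 31.2
gripper_force: 0.0
```

Run:
```python
from rel import *
xc,yc,zc=axes()
rel([561,-6.5,275],Rt(xc,-zc)); rel([553,-6,227]);s=observe();print(s['grip_width'],s['dq'].round(2),s['ft_force'])
```

```text
shift cm [-0.81 -1.2   2.45] turn [-0.007  0.014  0.028] | tcp [559.1 -18.2 300.8]
shift cm [-3.14 -1.16  6.72] turn [0. 0. 0.] | tcp [559.1 -18.2 300.8]
31.182667167005466 [-0.    0.   -0.    0.   -0.    0.01] [-0.28069893 -0.21922475  0.61767518]
```

Call:
arm_command(
  motion=[
    {"x": -0.2,"y": -1.2,"z": 0.5,"wx": 0,"wy": 0.01,"wz": 0.03,"hand": 1},
    {"x": -0.5,"y": -1.2,"z": 1.5,"wx": 0,"wy": 0.01,"wz": 0.03,"hand": 1},
    {"x": -0.8,"y": -1.2,"z": 2.4,"wx": 0,"wy": 0.01,"wz": 0.03,"hand": 1},
    {"x": -1.3,"y": -1.2,"z": 3.4,"wx": 0,"wy": 0.01,"wz": 0.03,"hand": 1},
    {"x": -1.8,"y": -1.2,"z": 4.4,"wx": 0,"wy": 0.01,"wz": 0.03,"hand": 1},
  ],
)

```text
clock: 2.43
eef_pos: [558.1, -5.6, 252.2]
tool_rot: [0.01, 0.982, -0.076, 0.171]
ft_force: [-0.3, -0.2, 0.2]
grip_width: 0.7
gripper_force: 0.5
```

Call:
arm_command(
  motion=[
    {"x": -0.4,"y": 0,"z": 0.6,"wx": 0,"wy": 0,"wz": 0,"hand": 1},
    {"x": -0.7,"y": 0,"z": 1.1,"wx": 0,"wy": 0,"wz": 0,"hand": 1},
    {"x": -1.0,"y": 0,"z": 1.6,"wx": 0,"wy": 0,"wz": 0,"hand": 1},
    {"x": -1.2,"y": 0,"z": 1.9,"wx": 0,"wy": 0,"wz": 0,"hand": 1},
    {"x": -1.2,"y": 0,"z": 1.9,"wx": 0,"wy": 0,"wz": 0,"hand": 1},
  ],
)

```text
clock: 2.85
eef_pos: [553.4, -3.7, 231.2]
tool_rot: [0.009, 0.982, -0.076, 0.171]
ft_force: [-0.2, -1.0, -0.4]
grip_width: 0.4
gripper_force: 0.2
```

Run:
```python
from rel import *
xc,yc,zc=axes()
rel([553,-6,227],Rt(xc,-zc));s=observe();print(s['grip_width'],s['dq'].round(2),s['ft_force'],s['moment'])
```

```text
shift cm [-0.14  0.24  0.39] turn [-0.008  0.004 -0.001] | tcp [553.4  -3.7 231.2]
0.3574850388993864 [ 0.   -0.   -0.01  0.    0.02  0.  ] [-0.1959891  -0.95252431 -0.36672818] [-7.15565940e-05  1.95289622e-01  1.11028240e-02]
```

Call:
arm_command(
  motion=[
    {"x": -0.1,"y": 0.2,"z": 0.1,"wx": 0,"wy": 0,"wz": 0,"hand": 1},
    {"x": -0.1,"y": 0.2,"z": 0.2,"wx": 0,"wy": 0,"wz": 0,"hand": 1},
    {"x": -0.1,"y": 0.2,"z": 0.3,"wx": 0,"wy": 0,"wz": 0,"hand": 1},
    {"x": -0.1,"y": 0.2,"z": 0.4,"wx": 0,"wy": 0,"wz": 0,"hand": 1},
    {"x": -0.1,"y": 0.2,"z": 0.4,"wx": 0,"wy": 0,"wz": 0,"hand": 1},
  ],
)

```text
clock: 3.27
eef_pos: [553.7, -5.6, 227.4]
tool_rot: [0.009, 0.982, -0.076, 0.171]
ft_force: [0.8, -1.2, 0.2]
grip_width: 0.4
gripper_force: 0.0
```

Call:
arm_command(
  motion=[
    {"x": 0,"y": 0,"z": 0.1,"wx": 0,"wy": 0,"wz": 0,"hand": 1},
    {"x": 0,"y": 0,"z": 0.2,"wx": 0,"wy": 0,"wz": 0,"hand": 1},
    {"x": 0,"y": 0,"z": 0.3,"wx": 0,"wy": 0,"wz": 0,"hand": 1},
    {"x": 0,"y": 0,"z": 0.3,"wx": 0,"wy": 0,"wz": 0,"hand": 1},
  ],
)

```text
clock: 3.6
eef_pos: [554.2, -5.6, 226.3]
tool_rot: [0.009, 0.982, -0.076, 0.172]
ft_force: [-20.2, 1.6, 20.4]
grip_width: 0.3
gripper_force: 12.9
```

Run:
```python
from cam import *
s=observe();print(s['ft_force'],s['moment'],s['eef_pos'])
a,d,P=cloud('top');b,d2,P2=cloud('scene')
D=np.load('pics/top0.npz')
W=np.hstack([cv2.resize(a[150:215,195:260],(390,390),interpolation=2),cv2.resize(b[150:265,195:310],(390,390),interpolation=2)]);save(W,'door1.png')
```

```text
[-20.20799747   1.59067049  20.37017009] [ 0.2022639   2.4941038  -0.03643738] [554.23667614  -5.55183166 226.33632269]
```

View pics/door1.png

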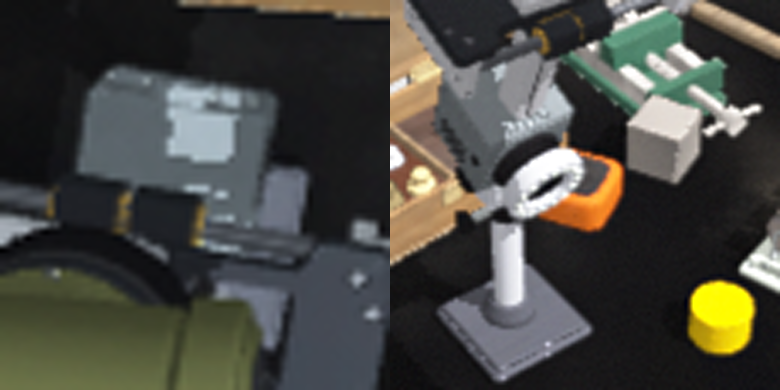

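With the tool on it the door appears shut (left picture, lid flat at (180,150)), and the force rose to 28 N against a hard stop. I'll back off and check that it stays shut.

Call:
arm_command(
  motion=[
    {"x": 0,"y": 0,"z": -2,"wx": 0,"wy": 0,"wz": 0,"hand": 1},
    {"x": 0,"y": 0,"z": -6,"wx": 0,"wy": 0,"wz": 0,"hand": 1},
    {"x": -4,"y": 0,"z": -9,"wx": 0,"wy": 0,"wz": 0,"hand": 0.5},
    {"x": -8,"y": 0,"z": -9,"wx": 0,"wy": 0,"wz": 0,"hand": 0},
    {"x": -12,"y": 0,"z": -9,"wx": 0,"wy": 0,"wz": 0,"hand": 0},
  ],
)

```text
clock: 4.12
eef_pos: [415.3, 15.4, 270.9]
tool_rot: [0.009, 0.982, -0.076, 0.173]
ft_force: [0.5, 0.8, 1.3]
grip_width: 17.0
gripper_force: 0.0
```

Run:
```python
from cam import *
s=observe();print(s['ft_force'],s['eef_pos'],s['joints'].round(2))
ch=np.array([np.cos(-.155),np.sin(-.155),0])
for n in('top','scene'):
    im,d,P=cloud(n); x,y,z=P[...,0],P[...,1],P[...,2]
    q=P[(x>535)&(x<612)&(abs(y+9)<25)&(z>205)&(z<290)]; c,nn,m=fitplane(q,th=3); print(n,len(q),m.sum(),c.round(1),'n.ch',np.arctan2(nn@ch,nn[2]))
    np.savez('pics/%s1.npz'%n,im=im,d=d,P=P); ana(im,P,n)
```

```text
[0.47597537 0.84195038 1.26754617] [415.27306496  15.39931622 270.91010284] [-0.03 -0.27  1.99 -0.04  1.08  1.71]
top 706 610 [568.8  -8.9 234.1] n.ch -0.342747336658505
top door 311 266 c [588.6 -12.2 240.9] n [-0.174  0.024  0.984] tilt 0.1763009954874735 head 3.004365450297123
top ring 381 230 c [541.4  -6.1 222. ] n [-0.504  0.09   0.859] ext [[512.8, -37.2, 203.8], [560.6, 22.0, 229.8]] px 221.2230971128609 193.90813648293963
scene 590 499 [566.8  -8.4 230.6] n.ch -0.3444602739625561
scene door 111 111 c [591.6 -10.5 240. ] n [-0.131  0.019  0.991] tilt 0.13225014431865115 head 2.999941192638157
scene ring 533 270 c [545.7  -3.  221.3] n [-0.468  0.076  0.88 ] ext [[511.2, -33.9, 201.5], [567.3, 23.0, 229.9]] px 235.0956848030019 191.9437148217636
```

The door stays shut: its slope is -0.343 rad against -0.349 rad expected. Next is a refined lens_front fit.

Run:
```python
from cam import *
from rel import axes,rel,Rt
from scipy.optimize import least_squares
D=np.load('pics/scene0.npz');im=D['im'];P=D['P'];x,y,z=P[...,0],P[...,1],P[...,2]
hsv=cv2.cvtColor(im,cv2.COLOR_RGB2HSV).astype(int)
M=(x>495)&(x<545)&(abs(y)<45)&(z>140)&(z<212)&(hsv[...,2]>140)&(hsv[...,1]<40)
q=P[M]; c,n,m=fitplane(q,th=2); n=-n if n[0]>0 else n; print(M.sum(),m.sum(),n.round(3),'yaw',np.arctan2(-n[1],-n[0]),'pitch',np.arcsin(-n[2]))
xc,yc,zc=axes(); 
s=q@(-xc); h,e=np.histogram(s,np.arange(s.min(),s.max()+1,1)); print('along view',list(zip(e.round(0),h)))
g=q[m]; a=g@yc;b=g@zc; print('yc',np.percentile(a,[0,2,98,100]),'zc',np.percentile(b,[0,2,98,100]))
u,v=(g@yc),(g@zc); r=cv2.minEnclosingCircle(np.stack([u,v],1).astype(np.float32)); print('circ',r,'off',(g@xc).mean())
L=r[0][0]*yc+r[0][1]*zc+np.median(g@xc)*xc; print('lens',L)
for nm in('top0','scene0','top1','scene1'):
    E=np.load('pics/%s.npz'%nm); p=E['P']; k=(abs(p[...,0]-570)<60)&(abs(p[...,1])<70)&(p[...,2]>215); w=p[k]@yc; print(nm,'sym',np.percentile(w,[2,98]).mean())
# grasp approach
T=np.array([463.3,-256.5,0]);ay=.146
print(tool().round(2).tolist())
ax=np.array([-np.sin(ay),np.cos(ay),0]); rel([463.3,-256.5,130],Rt(ax,np.array([0,0,-1.])))
```

```text
262 140 [-0.929  0.153 -0.338] yaw -0.16302220186984204 pitch 0.3443772776028308
along view [(np.float64(-557.0), np.int64(5)), (np.float64(-556.0), np.int64(7)), (np.float64(-555.0), np.int64(15)), (np.float64(-554.0), np.int64(9)), (np.float64(-553.0), np.int64(8)), (np.float64(-552.0), np.int64(12)), (np.float64(-551.0), np.int64(8)), (np.float64(-550.0), np.int64(11)), (np.float64(-549.0), np.int64(17)), (np.float64(-548.0), np.int64(16)), (np.float64(-547.0), np.int64(13)), (np.float64(-546.0), np.int64(22)), (np.float64(-545.0), np.int64(51)), (np.float64(-544.0), np.int64(54)), (np.float64(-543.0), np.int64(13)), (np.float64(-542.0), np.int64(1))]
yc [ 52.98845202  54.37732269 107.29815599 108.36048466] zc [-35.22970431 -33.48462697  19.46907551  19.9725496 ]
circ ((80.47775268554688, -7.628578186035156), 29.41382598876953) off 544.1450809640019
lens [5.20149641e+02 1.79147208e-01 1.78882985e+02]
top0 sym 79.18897201486298
scene0 sym 81.13611801443687
top1 sym 79.4063632004456
scene1 sym 81.64256715805936
[[0.93, -0.15, 0.33, 411.73], [-0.15, -0.99, -0.04, 15.94], [0.34, -0.01, -0.94, 267.86], [0.0, 0.0, 0.0, 1.0]]
shift cm [ 4.12 26.25 15.9 ] turn [ 0.315 -0.243 -1.849] | tcp [411.7  15.9 267.9]
```

Call:
arm_command(
  motion=[
    {"x": 4,"y": 26,"z": 6,"wx": 0.315,"wy": -0.243,"wz": -1.849,"hand": 0},
    {"x": 4,"y": 26,"z": 6,"wx": 0.315,"wy": -0.243,"wz": -1.849,"hand": 0},
    {"x": 4,"y": 26,"z": 6,"wx": 0.315,"wy": -0.243,"wz": -1.849,"hand": 0},
    {"x": 4,"y": 26,"z": 6,"wx": 0.315,"wy": -0.243,"wz": -1.849,"hand": 0},
    {"x": 4,"y": 26,"z": 6,"wx": 0.315,"wy": -0.243,"wz": -1.849,"hand": 0},
  ],
)

```text
clock: 4.63
eef_pos: [427.5, -126.6, 246.4]
tool_rot: [0.009, 0.981, 0.139, 0.139]
ft_force: [0.7, 1.0, 0.3]
grip_width: 58.4
gripper_force: 0.0
```

```bash
cat > g.py <<'E'
from rel import *
import sys
ay=.146;ax=np.array([-np.sin(ay),np.cos(ay),0]); p=eval(sys.argv[1]); rel(p,Rt(ax,np.array([0,0,-1.])));s=observe(); print(s['joints'].round(2),s['grip_width'],s['ft_force'].round(1))
E
python3 g.py [463.3,-256.5,180]
```

```text
shift cm [-2.05 13.07  7.11] turn [ 0.243 -0.182 -1.425] | tcp [ 427.5 -126.6  246.4]
[-0.45 -0.13  1.91  0.15  1.12  0.78] 58.414206418935194 [0.7 1.  0.3]
```

Call:
arm_command(
  motion=[
    {"x": -2,"y": 13,"z": 6,"wx": 0.243,"wy": -0.182,"wz": -1.425,"hand": 0},
    {"x": -2,"y": 13,"z": 6,"wx": 0.243,"wy": -0.182,"wz": -1.425,"hand": 0},
    {"x": -2,"y": 13,"z": 6,"wx": 0.243,"wy": -0.182,"wz": -1.425,"hand": 0},
    {"x": -2,"y": 13,"z": 6,"wx": 0.243,"wy": -0.182,"wz": -1.425,"hand": 0},
    {"x": -2,"y": 13,"z": 6,"wx": 0.243,"wy": -0.182,"wz": -1.425,"hand": 0},
  ],
)

```text
clock: 5.05
eef_pos: [459.5, -258.2, 187.2]
tool_rot: [0.004, 0.903, 0.422, 0.085]
ft_force: [-0.1, 0.6, -0.9]
grip_width: 91.5
gripper_force: 0.0
```

```bash
python3 g.py [463.3,-256.5,180]
```

```text
shift cm [0.27 0.13 0.78] turn [ 0.138 -0.108 -0.84 ] | tcp [ 459.5 -258.2  187.2]
[-0.66  0.21  1.69  0.16  1.16 -0.02] 91.5238455128654 [-0.1  0.6 -0.9]
```

Call:
arm_command(
  motion=[
    {"x": 0.3,"y": 0.1,"z": 0,"wx": 0.138,"wy": -0.108,"wz": -0.84,"hand": 0},
    {"x": 0.3,"y": 0.1,"z": 0,"wx": 0.138,"wy": -0.108,"wz": -0.84,"hand": 0},
    {"x": 0.3,"y": 0.1,"z": 0,"wx": 0.138,"wy": -0.108,"wz": -0.84,"hand": 0},
    {"x": 0.3,"y": 0.1,"z": 0,"wx": 0.138,"wy": -0.108,"wz": -0.84,"hand": 0},
    {"x": 0.3,"y": 0.1,"z": 0,"wx": 0.138,"wy": -0.108,"wz": -0.84,"hand": 0},
  ],
)

```text
clock: 5.47
eef_pos: [462.6, -253.2, 190.7]
tool_rot: [0.003, 0.734, 0.678, 0.024]
ft_force: [-0.8, -0.2, -0.1]
grip_width: 94.0
gripper_force: 0.0
```

```bash
python3 g.py [463.3,-256.5,180]
```

```text
shift cm [-0.36  0.05  1.06] turn [ 0.04  -0.027 -0.225] | tcp [ 462.6 -253.2  190.7]
[-0.59  0.25  1.62  0.05  1.26 -0.53] 93.97567698685083 [-0.8 -0.2 -0.1]
```

Call:
arm_command(
  motion=[
    {"x": -0.4,"y": 0,"z": 0,"wx": 0.04,"wy": -0.027,"wz": -0.225,"hand": 0},
    {"x": -0.4,"y": 0,"z": 0,"wx": 0.04,"wy": -0.027,"wz": -0.225,"hand": 0},
    {"x": -0.4,"y": 0,"z": 0,"wx": 0.04,"wy": -0.027,"wz": -0.225,"hand": 0},
    {"x": -0.4,"y": 0,"z": 0,"wx": 0.04,"wy": -0.027,"wz": -0.225,"hand": 0},
  ],
)

```text
clock: 5.8
eef_pos: [462.2, -256.7, 190.5]
tool_rot: [0.0, 0.657, 0.754, 0.001]
ft_force: [0.5, -0.2, -0.3]
grip_width: 94.1
gripper_force: 0.0
```

```bash
python3 - <<'E'
from h import *
im,d,P=cloud('wrist'); x,y,z=P[...,0],P[...,1],P[...,2]
save(im,'w4.png')
roi=(abs(x-463)<70)&(abs(y+258)<110)
w=(im.min(-1)>150)&roi&(z<20)&(z>2); r=cv2.minAreaRect(P[w][:,:2].astype(np.float32)); print('plate',r)
yaw=(np.radians(r[2])+np.pi/4)%(np.pi/2)-np.pi/4; yaw=.146
a=np.array([-np.sin(yaw),np.cos(yaw)]);b=np.array([np.cos(yaw),np.sin(yaw)]);c=np.array([463.3,-256.5])
for lo in (40,50,57,60):
    q=P[roi&(z>lo)&(z<70)][:,:2]-c; s=q@a; o=np.sort(s); g=np.where(np.diff(o)>2)[0]
    sl=[(o[0] if i==0 else o[g[i-1]+1], o[-1] if i==len(g) else o[g[i]]) for i in range(len(g)+1)]
    k=abs(s)<12; print(lo,[tuple(np.round(t,1)) for t in sl],'u',np.percentile(q[k]@b,[2,98]).round(1))
print('zmax',np.percentile(z[roi&(z>57)&(z<75)],95))
E
python3 g.py [463.3,-256.5,36]
```

```text
plate ((464.66021728515625, -257.2690734863281), (64.28353881835938, 153.8370819091797), 8.328269958496094)
40 [(np.float64(-60.8), np.float64(-58.4)), (np.float64(-54.4), np.float64(-30.4)), (np.float64(-20.9), np.float64(-17.4)), (np.float64(-14.4), np.float64(16.9)), (np.float64(19.4), np.float64(22.4)), (np.float64(25.6), np.float64(49.3)), (np.float64(59.5), np.float64(62.1))] u [-20.6  23.9]
50 [(np.float64(-60.8), np.float64(-58.4)), (np.float64(-54.4), np.float64(-30.4)), (np.float64(-20.9), np.float64(-17.4)), (np.float64(-14.4), np.float64(16.9)), (np.float64(19.4), np.float64(22.4)), (np.float64(25.6), np.float64(49.3)), (np.float64(59.6), np.float64(62.1))] u [-18.2  21. ]
57 [(np.float64(-54.4), np.float64(-30.6)), (np.float64(-14.4), np.float64(16.6)), (np.float64(25.6), np.float64(49.0))] u [-12.4  15.8]
60 [(np.float64(-53.9), np.float64(-30.6)), (np.float64(-14.0), np.float64(16.6)), (np.float64(25.8), np.float64(49.0))] u [-8.2 11. ]
zmax 62.946360937235305
shift cm [-0.    0.1  15.46] turn [ 0.001 -0.001 -0.009] | tcp [ 462.1 -256.8  190.6]
[-0.58  0.26  1.6   0.    1.27 -0.71] 93.92902933792884 [-0.3  0.   0.8]
```

View pics/w4.png

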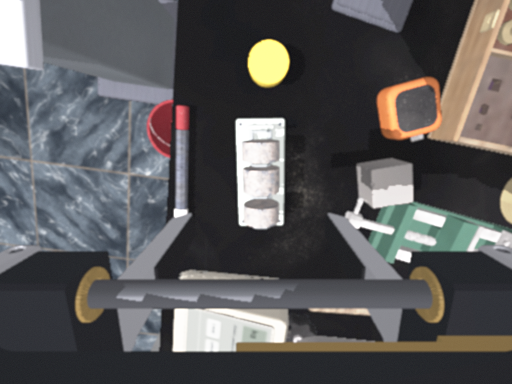

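The view shows the slices at (262,150), (262,182) and (262,212), with the rack upright between the fingers. The middle slice spans -14.4 to 16.6 mm, i.e. 31 mm, so it is the right one. Descending.

Call:
arm_command(
  motion=[
    {"x": 0.1,"y": 0.23,"z": 3,"wx": 0,"wy": 0,"wz": -0.01,"hand": 0},
    {"x": 0.1,"y": 0.23,"z": 6,"wx": 0,"wy": 0,"wz": -0.01,"hand": 0},
    {"x": 0.1,"y": 0.23,"z": 9.5,"wx": 0,"wy": 0,"wz": -0.01,"hand": 0},
    {"x": 0.1,"y": 0.23,"z": 12,"wx": 0,"wy": 0,"wz": -0.01,"hand": 0},
    {"x": 0.1,"y": 0.23,"z": 13,"wx": 0,"wy": 0,"wz": -0.01,"hand": 0},
  ],
)

```text
clock: 6.27
eef_pos: [462.6, -254.6, 57.4]
tool_rot: [-0.002, 0.653, 0.757, 0.0]
ft_force: [0.5, 0.3, -1.2]
grip_width: 93.9
gripper_force: 0.0
```

```bash
python3 g.py [464.2,-255.5,21]
```

```text
shift cm [-0.13  0.15  3.64] turn [-0.002 -0.004  0.001] | tcp [ 462.6 -254.6   57.4]
[-0.57  0.43  1.72  0.    1.   -0.72] 93.94031381024904 [ 0.5  0.3 -1.2]
```

Call:
arm_command(
  motion=[
    {"x": -0.1,"y": 0.15,"z": 1.2,"wx": 0,"wy": 0,"wz": 0,"hand": 0},
    {"x": -0.1,"y": 0.15,"z": 2.4,"wx": 0,"wy": 0,"wz": 0,"hand": 0},
    {"x": -0.1,"y": 0.15,"z": 3.6,"wx": 0,"wy": 0,"wz": 0,"hand": 0},
    {"x": -0.1,"y": 0.15,"z": 3.6,"wx": 0,"wy": 0,"wz": 0,"hand": 0},
    {"x": -0.1,"y": 0.15,"z": 3.6,"wx": 0,"wy": 0,"wz": 0,"hand": 0},
  ],
)

```text
clock: 6.68
eef_pos: [465.8, -256.1, 24.8]
tool_rot: [0.0, 0.652, 0.758, 0.001]
ft_force: [0.7, 0.1, -0.7]
grip_width: 94.1
gripper_force: 0.0
```

Call:
arm_command(
  motion=[
    {"x": 0,"y": 0,"z": 0,"wx": 0,"wy": 0,"wz": 0,"hand": 0.3},
    {"x": 0,"y": 0,"z": 0,"wx": 0,"wy": 0,"wz": 0,"hand": 0.4},
    {"x": 0,"y": 0,"z": 0,"wx": 0,"wy": 0,"wz": 0,"hand": 0.5},
    {"x": 0,"y": 0,"z": 0,"wx": 0,"wy": 0,"wz": 0,"hand": 0.6},
    {"x": 0,"y": 0,"z": 0,"wx": 0,"wy": 0,"wz": 0,"hand": 1},
  ],
)

```text
clock: 7.1
eef_pos: [465.8, -256.1, 25.0]
tool_rot: [0.0, 0.652, 0.758, 0.001]
ft_force: [-0.1, 0.4, 0.3]
grip_width: 64.1
gripper_force: 0.0
```

Call:
arm_command(
  motion=[
    {"x": 0,"y": 0,"z": 0,"wx": 0,"wy": 0,"wz": 0,"hand": 1},
    {"x": 0,"y": 0,"z": 0,"wx": 0,"wy": 0,"wz": 0,"hand": 1},
    {"x": 0,"y": 0,"z": 0,"wx": 0,"wy": 0,"wz": 0,"hand": 1},
  ],
)

```text
clock: 7.35
eef_pos: [465.2, -256.1, 24.8]
tool_rot: [-0.0, 0.652, 0.758, 0.0]
ft_force: [-4.7, 0.3, 7.0]
grip_width: 46.0
gripper_force: 30.0
```

```bash
python3 g.py [464.2,-255.5,21]
```

```text
shift cm [ 0.07 -0.09  0.38] turn [-0.    -0.001  0.005] | tcp [ 465.2 -256.1   24.8]
[-0.57  0.48  1.73  0.    0.93 -0.72] 45.977323110648356 [-4.7  0.3  7. ]
```

Call:
arm_command(
  motion=[
    {"x": 0,"y": 0,"z": -1,"wx": 0,"wy": 0,"wz": 0,"hand": 1},
    {"x": 0,"y": 0,"z": -2.5,"wx": 0,"wy": 0,"wz": 0,"hand": 1},
    {"x": 0,"y": 0,"z": -5,"wx": 0,"wy": 0,"wz": 0,"hand": 1},
    {"x": 0,"y": 0,"z": -8,"wx": 0,"wy": 0,"wz": 0,"hand": 1},
    {"x": 0,"y": 0,"z": -11,"wx": 0,"wy": 0,"wz": 0,"hand": 1},
  ],
)

```text
clock: 7.77
eef_pos: [465.3, -255.9, 136.4]
tool_rot: [-0.0, 0.652, 0.758, 0.001]
ft_force: [1.1, -0.2, -1.1]
grip_width: 45.8
gripper_force: 30.0
```

```bash
cat > f.py <<'E'
from rel import *
import sys
yw=-0.159; xc,yc,zc=axes(yw)
L=np.array([520.7,-0.6,177.]); C=L-85.5*xc; off=np.array(eval(sys.argv[2])) if len(sys.argv)>2 else np.array([0,0,-14.2])
R=Rt(-xc,-zc); up=float(sys.argv[1]) if len(sys.argv)>1 else 0
back=float(sys.argv[3]) if len(sys.argv)>3 else 0
p=C-R@off+[-back,0,up]; print('C',C.round(1),'tcp*',p.round(1)); rel(p,R); s=observe(); print(s['joints'].round(2),s['grip_width'],s['gripper_force'],s['ft_force'].round(1),s['clock'])
E
python3 f.py 60
```

```text
C [441.4  12.1 147.8] tcp* [446.2  11.4 194.4]
shift cm [26.71  2.11 -5.78] turn [-0.219 -0.302 -1.248] | tcp [ 465.3 -255.9  136.4]
[-0.57  0.33  1.66  0.    1.16 -0.72] 45.77338979825125 29.99363187351264 [ 1.1 -0.2 -1.1] 7.7667
```

Call:
arm_command(
  motion=[
    {"x": 2,"y": -1,"z": -5,"wx": -0.05,"wy": -0.08,"wz": -0.3,"hand": 1},
    {"x": 6,"y": -1,"z": -7,"wx": -0.22,"wy": -0.3,"wz": -1.25,"hand": 1},
    {"x": 10,"y": -1,"z": -7,"wx": -0.22,"wy": -0.3,"wz": -1.25,"hand": 1},
    {"x": 14,"y": -1,"z": -7,"wx": -0.22,"wy": -0.3,"wz": -1.25,"hand": 1},
    {"x": 17,"y": -1,"z": -7,"wx": -0.22,"wy": -0.3,"wz": -1.25,"hand": 1},
  ],
)

```text
clock: 8.18
eef_pos: [429.6, -87.8, 206.1]
tool_rot: [0.09, 0.395, 0.914, -0.007]
ft_force: [1.4, -0.5, -0.4]
grip_width: 45.5
gripper_force: 30.0
```

```bash
python3 f.py 50 [0,0,-14.2] 25
```

```text
C [441.4  12.1 147.8] tcp* [421.2  11.4 184.4]
shift cm [8.08 6.09 1.17] turn [-0.113 -0.152 -0.644] | tcp [429.6 -87.8 206.1]
[-0.26 -0.06  1.93 -0.04  1.09 -1.  ] 45.51690087475279 29.98981748940423 [ 1.4 -0.5 -0.4] 8.1833
```

Call:
arm_command(
  motion=[
    {"x": 8,"y": 6,"z": 1,"wx": -0.113,"wy": -0.152,"wz": -0.644,"hand": 1},
    {"x": 8,"y": 6,"z": 1,"wx": -0.113,"wy": -0.152,"wz": -0.644,"hand": 1},
    {"x": 8,"y": 6,"z": 1,"wx": -0.113,"wy": -0.152,"wz": -0.644,"hand": 1},
    {"x": 8,"y": 6,"z": 1,"wx": -0.113,"wy": -0.152,"wz": -0.644,"hand": 1},
    {"x": 8,"y": 6,"z": 1,"wx": -0.113,"wy": -0.152,"wz": -0.644,"hand": 1},
  ],
)

```text
clock: 8.6
eef_pos: [421.6, 10.0, 185.5]
tool_rot: [0.167, 0.099, 0.981, -0.013]
ft_force: [-0.0, 0.2, -0.5]
grip_width: 46.3
gripper_force: 30.0
```

```bash
python3 f.py 50 [0,0,-14.2] 25
python3 - <<'E'
from h import *
f=[];T=tool()
for n in('wrist','scene'):
    im,d,P=cloud(n); np.savez('pics/%s5.npz'%n,im=im,d=d,P=P); f.append(im)
save(np.vstack([cv2.resize(f[0],(400,300)),cv2.resize(f[1][100:292,130:386],(400,300))]),'c5.png')
P=np.load('pics/wrist5.npz')['P']; q=(P-T[:3,3])@T[:3,:3]
print(tool()[:3].round(3).tolist())
m=(abs(q[...,1])<15)&(q[...,2]>-60)&(q[...,2]<30)&(abs(q[...,0])<40); print(m.sum()); 
for zz in range(-60,30,6):
    k=m&(q[...,2]>=zz)&(q[...,2]<zz+6)
    if k.sum()>5: print(zz,k.sum(),np.percentile(q[k][:,0],[2,50,98]).round(1),np.percentile(q[k][:,1],[2,98]).round(1))
E
```

```text
C [441.4  12.1 147.8] tcp* [421.2  11.4 184.4]
shift cm [0.1  0.12 0.08] turn [-0.007 -0.013 -0.041] | tcp [421.6  10.  185.5]
[-0.03 -0.17  2.1  -0.06  0.87 -1.37] 46.27398015801943 29.989776149159297 [-0.   0.2 -0.5] 8.6
[[-0.924, 0.204, 0.324, 421.321], [0.195, 0.979, -0.06, 8.857], [-0.329, 0.008, -0.944, 185.48]]
3349
-42 1263 [-14.2   1.2  15.3] [-7.6  9.3]
-36 1256 [-14.3   3.   15.7] [-14.7  14.7]
-30 169 [14.8 15.4 15.9] [-14.5  14.3]
-24 140 [14.8 15.3 15.9] [-14.2  14.3]
-18 138 [14.6 15.2 15.8] [-14.3  14.4]
-12 121 [14.5 15.  15.8] [-14.  14.]
-6 112 [14.2 15.  15.6] [-14.5  14.4]
0 115 [14.4 15.1 15.7] [-13.9  14.1]
6 35 [14.4 15.2 15.8] [-6.4  9.4]
```

View pics/c5.png

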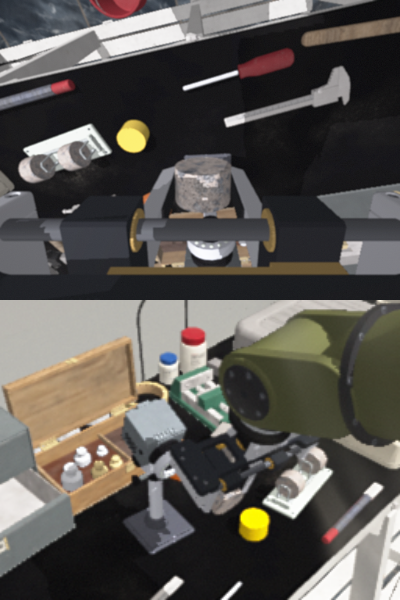

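The wrist half shows the slice held upright at (203,185), with the lens ring just below it at (210,245). Both thin slices are still in the rack at (40,168) and (72,152). The scene half shows the door shut. Now I'll refine the slice pose in the hand and check the lens ring from the wrist and top cameras.

Run:
```python
from cam import *
from rel import axes
D=np.load('pics/wrist5.npz');P=D['P'];im=D['im'];T=tool();q=(P-T[:3,3])@T[:3,:3]
k=(q[...,0]>13)&(q[...,0]<18)&(abs(q[...,1])<26)&(q[...,2]>-45)&(q[...,2]<15)
g=q[k];c,n,m=fitplane(g,th=1.0);n=n*np.sign(n[0]);print('face',m.sum(),c.round(1),n.round(3))
g=g[m];print('y',np.percentile(g[:,1],[0,1,99,100]).round(1),'z',np.percentile(g[:,2],[0,1,99,100]).round(1),cv2.minEnclosingCircle(g[:,1:].astype(np.float32)))
xc,yc,zc=axes(-.159)
x,y,z=P[...,0],P[...,1],P[...,2]
hsv=cv2.cvtColor(im,cv2.COLOR_RGB2HSV).astype(int)
M=(x>490)&(x<560)&(abs(y)<50)&(z>135)&(z<215); w=P[M]; print('wrist pts',M.sum())
s=w@xc;h,e=np.histogram(s,np.arange(530,570,1));print('xc hist',list(zip(e.astype(int).tolist(),h.tolist())))
f=w[abs(s-e[h.argmax()]-.5)<2.5]; c,n,m=fitplane(f,th=1.5); f=f[m]; n=-n*np.sign(n[0]); print('ring plane',m.sum(),n.round(3),'yaw',np.arctan2(-n[1],-n[0]),np.arcsin(-n[2]),'xc',np.median(f@xc),'yc',np.percentile(f@yc,[1,99]).round(1),'zc',np.percentile(f@zc,[1,99]).round(1))
L=np.array([520.7,-.6,177]);print('L comps',L@xc,L@yc,L@zc)
im,d,P=cloud('top');p=P[(abs(P[...,0]-570)<40)&(abs(P[...,1])<70)&(P[...,2]>215)&(P[...,2]<260)];c,n,m=fitplane(p,th=3);print('top door',c.round(1),n.round(3))
```

```text
face 1453 [ 15.3   1.9 -17.5] [ 1.    -0.022  0.008]
y [-21.1 -19.9  23.6  25.1] z [-38.7 -37.4   7.6   9.1] ((2.3927159309387207, -15.106690406799316), 24.266538619995117)
wrist pts 2243
xc hist [(530, 0), (531, 0), (532, 0), (533, 0), (534, 0), (535, 0), (536, 0), (537, 0), (538, 0), (539, 0), (540, 0), (541, 11), (542, 51), (543, 262), (544, 169), (545, 61), (546, 49), (547, 53), (548, 63), (549, 63), (550, 63), (551, 58), (552, 45), (553, 61), (554, 49), (555, 40), (556, 27), (557, 11), (558, 1), (559, 0), (560, 0), (561, 1), (562, 7), (563, 25), (564, 32), (565, 43), (566, 53), (567, 136), (568, 118)]
ring plane 511 [-0.95   0.145 -0.275] yaw -0.15191315083408735 0.27892018780648353 xc 543.9010100785223 yc [ 59.7 105.7] zc [ 5.6 20.4]
L comps 543.7534586604376 81.85046788000217 -9.514573171539778
top door [568.1  -8.2 233.7] [-0.334  0.05   0.941]
```

```bash
sed -i 's/^yw=.*/yw=-0.155; xc,yc,zc=axes(yw); x2,y2,z2=axes(-0.164)/; s/R=Rt(-xc,-zc)/R=Rt(-x2,-z2)/' f.py; python3 f.py 0 [0,0.3,-14.7] 0
```

```text
C [441.3  11.8 147.8] tcp* [446.2  10.7 133.9]
shift cm [-0.53  0.68  5.66] turn [-0.007 -0.014 -0.049] | tcp [421.6   8.5 185.6]
[-0.03 -0.17  2.1  -0.06  0.87 -1.36] 46.149800144539384 29.99126408365555 [ 0.9 -0.4 -0.6] 8.75
```

Call:
arm_command(
  motion=[
    {"x": -0.1,"y": 0.2,"z": 1.5,"wx": -0.003,"wy": -0.005,"wz": -0.02,"hand": 1},
    {"x": -0.3,"y": 0.4,"z": 3,"wx": -0.007,"wy": -0.014,"wz": -0.04,"hand": 1},
    {"x": -0.4,"y": 0.6,"z": 4.5,"wx": -0.007,"wy": -0.014,"wz": -0.049,"hand": 1},
    {"x": -0.53,"y": 0.68,"z": 5.3,"wx": -0.007,"wy": -0.014,"wz": -0.049,"hand": 1},
    {"x": -0.53,"y": 0.68,"z": 5.66,"wx": -0.007,"wy": -0.014,"wz": -0.049,"hand": 1},
  ],
)

```text
clock: 9.17
eef_pos: [446.6, 10.6, 132.6]
tool_rot: [0.172, 0.081, 0.982, -0.014]
ft_force: [0.0, 0.8, 0.1]
grip_width: 46.3
gripper_force: 30.0
```

Call:
arm_command(
  motion=[
    {"x": 0,"y": 0,"z": 0,"wx": 0,"wy": 0,"wz": 0,"hand": 1},
    {"x": 0,"y": 0,"z": 0,"wx": 0,"wy": 0,"wz": 0,"hand": 1},
    {"x": 0,"y": 0,"z": 0,"wx": 0,"wy": 0,"wz": 0,"hand": 1},
  ],
)

```text
clock: 9.42
eef_pos: [446.6, 10.7, 134.1]
tool_rot: [0.173, 0.079, 0.982, -0.015]
ft_force: [0.4, 0.0, -1.8]
grip_width: 45.8
gripper_force: 30.0
```

```bash
python3 f.py 0 [0,0.3,-14.7] 0
```

```text
C [441.3  11.8 147.8] tcp* [446.2  10.7 133.9]
shift cm [ 0.04 -0.01  0.  ] turn [-0.     0.     0.003] | tcp [446.6  10.7 134.1]
[-0.03 -0.03  2.12 -0.07  0.71 -1.39] 45.78941513510998 29.99205123167485 [ 0.4  0.  -1.8] 9.4167
```

Run:
```python
from cam import *
from rel import axes
xc,yc,zc=axes(-.155);L=np.array([520.7,-.6,177]);C=L-85.5*xc;fs={}
for nm in('wrist','scene','top'):
    T=tool();im,d,P=cloud(nm);fs[nm]=im
    r=(P-L);a=np.stack([-(r@xc),r@yc,r@zc],-1)   # in front of lens, lateral, up
    k=(abs(a[...,0]-101)<5)&(abs(a[...,1])<27)&(abs(a[...,2])<27)
    g=a[k]
    if k.sum()>60:
        c,n,m=fitplane(g,th=1.5);n=n*np.sign(n[0]);g=g[m];print(nm,'far face(101)',m.sum(),c.round(1),n.round(3),np.percentile(g,[1,99],axis=0).round(1).tolist())
    k=(a[...,0]>-3)&(a[...,0]<3)&(abs(a[...,1])<36)&(abs(a[...,2])<36); g=a[k]
    if len(g)>40: print(nm,'ring',len(g),np.percentile(g,[1,50,99],axis=0).round(1).tolist())
    k=(P[...,2]>56)&(P[...,2]<70)&(abs(P[...,0]-463)<30)&(abs(P[...,1]+256)<70); print(nm,'thin tops',k.sum())
W=np.hstack([cv2.resize(fs['scene'][100:292,130:386],(400,300)),cv2.resize(fs['wrist'],(400,300))]);save(W,'end.png')
s=observe();print(s['clock'],abs(s['dq']).max())
```

```text
wrist far face(101) 1542 [100.3   0.6   3.7] [ 1.    -0.013  0.002] [[98.9, -21.0, -22.1], [101.0, 22.5, 22.9]]
wrist ring 1240 [[-2.8, -26.7, -27.5], [-0.0, 1.3, -13.5], [2.0, 29.5, 2.4]]
wrist thin tops 696
scene far face(101) 107 [100.3   0.4   1.5] [ 1.    -0.008  0.002] [[99.0, -22.6, -21.7], [101.2, 21.9, 21.8]]
scene ring 108 [[-2.7, -27.0, -16.8], [-0.2, -5.4, 16.4], [2.0, 29.5, 27.9]]
scene thin tops 66
top thin tops 209
9.5667 0.004406618191349631
```

View pics/end.png

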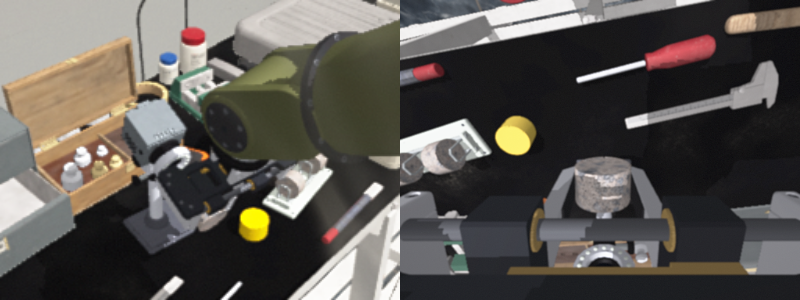

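The end view shows the door shut (135,125), the slice held square in front of the ring (right half (603,185), ring (603,258)), and both thin slices still in the rack. I'll make one fine correction, then hand in.

Call:
arm_command(
  motion=[
    {"x": 0.06,"y": 0.05,"z": 0,"wx": 0,"wy": 0,"wz": 0,"hand": 1},
    {"x": 0.06,"y": 0.05,"z": 0,"wx": 0,"wy": 0,"wz": 0,"hand": 1},
    {"x": 0.06,"y": 0.05,"z": 0,"wx": 0,"wy": 0,"wz": 0,"hand": 1},
    {"x": 0.06,"y": 0.05,"z": 0,"wx": 0,"wy": 0,"wz": 0,"hand": 1},
    {"x": 0.06,"y": 0.05,"z": 0,"wx": 0,"wy": 0,"wz": 0,"hand": 1},
  ],
)

```text
clock: 9.98
eef_pos: [445.9, 11.4, 133.2]
tool_rot: [0.173, 0.079, 0.982, -0.015]
ft_force: [0.0, -0.8, -0.8]
grip_width: 46.0
gripper_force: 30.0
```

```bash
python3 f.py 0 [0,0.3,-14.7] 0; python3 -c "
from bench import *
print(abs(observe()['dq']).max()); print(close_job())"
```

```text
C [441.3  11.8 147.8] tcp* [446.2  10.7 133.9]
shift cm [-0.06 -0.06 -0.06] turn [-0.    -0.001  0.004] | tcp [445.9  11.4 133.2]
[-0.03 -0.03  2.12 -0.07  0.71 -1.39] 45.98332173748153 29.991956198355183 [ 0.  -0.8 -0.8] 9.9833
0.0015721192992584892
the job is handed in; nothing more can be done
None
```

The job is handed in at about 10 s: the battery door is shut and stays shut by itself, the thick slice is held still about 70 mm from the lens, square and centred to within about 1 mm and 1 degree by my measurements, and the two thin slices still stand in the rack.

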